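# Clamp the lipping onto a cutting board

## Task

A dark wooden edge strip is being joined to a cutting board in the bench clamp. Turn the red lock knob a quarter turn clockwise to free the push rod, then pump the two orange levers until the pad presses the strip against the board, with the edge of the dark cup on the rod lying in the green band of the plunger; never drive the cup deep into the red band. The program finishes while still gripping the levers; do not touch the strip or the board with the robot, and leave the other things on the island alone.

Things in the scene. Friction and masses are not known exactly. Their poses are not given: they have to be found in the camera images.
- lock (a joint): red lock knob on the dark guide arch: 0 = rod locked, 1.6 rad = stop, fully free; grows clockwise seen from above; stays where it is left; starts at 0 to 0.25. It lifts a pin out of the way of the brass collar on the rod; free from 1.2 on, before that the collar runs into the pin.
- lock_grip (a point): point on the upright axis of the lock knob at the height to grip it: a bar 14 mm thick, 42 mm long, 32 mm high (top 7 mm above this point) on a 44 mm disc. At joint value 0 the bar lies along the clamp's x axis (that of lever_mid) and turns with the knob. Nothing taller than the knob stands within 80 mm of the axis.
- lever_mid (a point): fixed point midway between the two upright orange levers, at the height to squeeze them (157 mm up, 5 mm below their tops). Its x axis is the level pushing direction of the rod, z up. The levers (24 mm wide, 8 mm thick) stand at +x and -x, leaning outward: 60 mm over their outer faces at rest, 20 mm fully squeezed. Geared, both swing equally about pivots 75 mm below.
- lever_front (a joint): swing of both levers, 0 = sprung open, 0.25 rad = fully squeezed. Squeezing drives the rod forward, about 9 to 11 mm for the full swing, the first third of it partly lost as slack; on release a spring opens the levers and the rod stays where it is. Squeezing takes about 3 to 10 N at each finger.
- lever_rear: the orange lever on the -x side of lever_mid; origin at its pivot
- rod (a joint): travel of the push rod, 0 at the start, up to 0.062 m; grows towards the work. 28 to 50 mm of travel are needed in all.
- pad_face (a point): centre of the front face of the black pad (50 mm wide, 26 mm high, face square to the clamp's x axis) on the rod's spring plunger
- plunger (a joint): how far the plunger is pressed into the dark cup on the rod: 0 = free, 0.024 m = bottomed. It is a spring of 0.4 N per mm. From the cup outward its stem shows 6 mm white, 10 mm green, 8 mm red: the cup's edge lies in the green from 0.006 to 0.016 m. More than 0.020 crushes the work.
- strip_mid (a point): centre of the loose dark edge strip, 22 x 140 x 20 mm (x, y, z), lying on the clamp's bed, its near face 8 to 34 mm ahead of the pad at the start, long side along the pad's face
- strip: the dark edge strip; origin at the centre of its underside
- board_mid (a point): centre of the loose cutting board, 120 x 140 x 20 mm (x, y, z), lying on the bed 3 to 8 mm beyond the strip and within 2 mm of the fence
- board: the cutting board; origin at the centre of its underside
- fence: aluminium fence fixed to the bed, 35 mm high; origin at the foot of the face that backs the board
- glue: yellow bottle, 52 mm across, 105 mm high, beside the clamp; origin at its foot. Leave it alone.
- driver: screwdriver lying on the island; leave it alone
- mug: blue mug 80 mm across, 90 mm high; origin at its foot. Leave it alone.
- bowl: white bowl 140 mm across, 60 mm high; origin at its foot. Leave it alone.
- jar: amber jar 70 mm across, 110 mm high; origin at its foot. Leave it alone.
- offcut: wooden offcut 90 x 45 x 30 mm lying on the island; leave it alone
Not all that is in view belongs to the job. Of the things that look like the strip, the smallest one is meant.

How it is judged:
On the way, in this order (a step that is already met when the one before it is completed fails the run):
1. the lock knob is turned and the rod is free, before the rod has advanced (value of joint lock above 1.2 rad and value of joint rod below 0.004 m), for 0.2 s.
2. the pad touches the strip (contact force between plunger and strip above 0.3 N), for 0.1 s.
At the end, for the whole second after the job is handed in: Fingers still squeeze a lever (over 1.5 N); plunger pressed in 5.5 to 16.5 mm (cup edge in the green); strip presses on board (over 1 N) and the board is within 3.5 mm of the fence; strip square to the fence within 0.06 rad; knob still free (above 1.1 rad) (value of joint plunger between 0.0055 and 0.0165 m and contact force between strip and board above 1 N and x of board in the frame of fence above -0.0635 m and angle between the x axis of strip and the x axis of fence, either way round below 0.06 rad and value of joint lock above 1.1 rad and (contact force between the fingers and lever_front above 1.5 N or contact force between the fingers and lever_rear above 1.5 N)); the arm keeps its last pose, push and grip.
It fails at once if the work is over-clamped: plunger pressed in by more than 20 mm (value of joint plunger above 0.02 m).
It fails at once if the robot pushes the strip or the board itself (contact force between any of the arm, the fingers and strip above 1 N or contact force between any of the arm, the fingers and board above 1 N).
It fails at once if another thing on the island is moved by more than 25 mm (distance of any of glue, driver, mug, bowl, jar, offcut from where it was at the start of the episode above 0.025 m).
It also fails if it takes over 64 s, if anything falls off the work surface, if the arm or the gripper's body presses on something with over 40 N, if the wrist force passes 120 N, or if a joint passes its speed limit or range.

## Robot

A 7-joint arm with a two-finger parallel gripper is mounted at the origin on the work surface. World frame = base frame: x ahead of the robot, y to its left, z up, the work surface at z = 0. Lengths are in m, angles in rad, forces in N, time in s.
With the tool pointing down it reaches from about 0.4 to 0.875 m from the base axis. Payload 19.3 kg.
Tool frame: the origin (TCP) lies on the centre line of the jaws, within the pads' length; the fingertips stand 11 mm ahead of it and the grasp point (between the pads) lies 8 mm behind it; z points along the fingers, y is the line along which they close (so a half turn about z gives the same grasp; the last joint's range is limited). The gripper opens to 85 mm and grips with 20 to 120 N. Pads are 22 mm wide; open, the fingers measure 114 mm over their backs; the gripper's body (76 mm by 85 mm) begins 54 mm behind the grasp point. The pads swing forward as they close: fully open they stand 13 mm farther back than shut.
Start: joints at [1.142, 0.521, -0.036, 1.599, 0.021, 1.021, -0.113], TCP at [0.219, -0.585, 0.242] pointing down, gripper open.
Joint ranges: [-2.91, 2.91], [-0.3, 2.13], [-1.5, 1.42], [0.17, 2.43], [-1.26, 4.41], [0.16, 1.93], [-2.52, 2.52]. Speed limits (rad/s): [1.89, 1.89, 2.39, 2.39, 3.01, 3.01, 3.01].

## Interface

Orientations are given as a unit quaternion [x, y, z, w].
In Python, from cell import arm gives the robot as it stands.
- The arm moves only by the shell command python3 -m inch 'ROWS' [FORCE]. ROWS is JSON, a list of rows, each a list of 7 numbers: the turn, a rotation vector about the tool's x, y, z scaled (see below), then the shift along the tool's x, y, z scaled (see below), then the closure, from -1 (fully open) to 1 (shut), so that 0 is half open. A call has 1 to 8 rows; each row is the pose to reach, as a shift and turn from the pose commanded when the call began, along the tool's axes at that moment; what a row does not reach only later rows make up. The controller multiplies each number of a shift by 250 mm and each number of a turn by 90 degrees. A row lasts 1/12 s, in which the tool goes at most 41.7 mm and 7.16 degrees, less where a joint would pass 70% of its speed; a pose out of reach is approached as far as the arm can. A call with a number of a shift or a turn outside -1 to 1 is refused whole. A call with a gripper value outside its range is refused whole. The fingers move at their own pace and stop on an object; FORCE is the grip in N (left out, the last holds). Time passes only in rows, so rows that repeat a pose let the fingers close. It gives the time, the measured TCP pose, the force, the opening and the grip force at its end, in the units of the state.
- arm.state(): the state, without advancing time (a new reading comes with each control period).
- arm.snapshot(name): name is "scene" or "top" or "wrist"; returns (picture, depth): 420x560x3 uint8, blue, green, red; 420x560 float32, m along the optical axis (not along the pixel's ray), 0 where there is no reading.
- arm.get_calibration(name): a dict with "camera_matrix" (3x3 intrinsics, pixels), "xyz" and "attitude" of the camera in the world. Camera axes: x right, y down, z forward; pixel columns grow to the right and rows downward; lengths in m; the calibration is good to about 2 mm. A picture is of the moment at which its call begins: read the wrist's pose just before it. get_calibration takes no time and is no camera call; for the wrist camera it gives the pose at the moment of the call.
- arm.finish_job(): hands the job in; it is judged then, once.
The state is a dict: "t": time; "q": joint angles; "qd": joint speeds; "effort": joint torques, N m; "eef_pos": TCP position; "orientation": TCP orientation; "contact_force": force on the tool from outside, world axes, zero at the start; "torque": the same for the moment, N m; "width": finger opening in m; "gripper_force": force on a finger pad.
Only numpy, scipy, OpenCV 4.12 (cv2) and the standard library are available. Lean on these libraries where they do the work, as an engineer would, in place of code of your own. Each camera call takes 0.05 s, during which the arm holds its last target. There are 200 camera calls.

## Working session

There is one attempt and no reset: what is moved stays moved. The work goes in short steps, Python scripts to look and compute and a shell command to move; the robot and the scene stay as the last step left them, time stands still between calls to the robot, and variables do not carry over. Pictures are saved under pics/ and viewed, at most 10 in all, crops included, and the job is handed in when it is done.

```bash
mkdir -p pics; ls; cat > h.py <<'E'
import numpy as np, cv2
from scipy.spatial.transform import Rotation as R
from cell import arm
def snap(n):
    c=arm.get_calibration(n); im,d=arm.snapshot(n)
    np.savez(f'{n}.npz',im=im,d=d,K=c['camera_matrix'],p=c['xyz'],a=np.array(c['attitude']))
    return im,d
def load(n): return np.load(n+'.npz')
def world(z,u,v,dep=None):
    K=z['K'];a=z['a'];M=R.from_quat(a).as_matrix() if a.size==4 else a
    d=z['d'][int(round(v)),int(round(u))] if dep is None else dep
    return M@np.array([(u-K[0,2])/K[0,0]*d,(v-K[1,2])/K[1,1]*d,d])+z['p']
def cloud(z):
    K=z['K'];a=z['a'];M=R.from_quat(a).as_matrix() if a.size==4 else a
    v,u=np.mgrid[:420,:560];d=z['d']
    P=np.stack([(u-K[0,2])/K[0,0]*d,(v-K[1,2])/K[1,1]*d,d],-1)
    return P@M.T+z['p']
E
python3 - <<'E'
from h import *
for n in ('scene','top'):
    im,d=snap(n); cv2.imwrite(f'pics/{n}0.png',cv2.resize(im,(784,588)))
    z=load(n); print(n,z['p'],z['a'],z['K'][0,0])
s=arm.state(); print(s)
E
```

```text
pics
scene [ 1.48269617 -0.4821975   1.08316044] [ 0.79148644  0.45165244 -0.21137453 -0.35338378] 476.8295151326125
top [0.34180117 0.02700859 1.46973617] [-0.6962478   0.71372894 -0.05425429  0.05372587] 410.7845726546581
{'t': 0.1, 'q': array([ 1.14179717,  0.52198107, -0.03633761,  1.59990482,  0.02121102,
        1.02111065, -0.11281118]), 'qd': array([-0.00100716, -0.00077264, -0.00033593, -0.00078473,  0.00030297,
       -0.00083194, -0.00124392]), 'effort': array([ 4.38021889e-03, -9.28480911e+01,  1.98451862e+00, -3.70527148e+01,
        1.80911383e-02,  5.45680930e-03, -5.49757624e-05]), 'eef_pos': array([ 0.2193458 , -0.58495333,  0.2417831 ]), 'orientation': array([ 9.83951631e-01,  1.78434661e-01, -1.27372424e-04, -4.93086087e-04]), 'contact_force': array([-0.01688914,  0.43431072, -0.41122564]), 'torque': array([-0.01320537,  0.00678882, -0.03246814]), 'gripper_force': 0.0, 'width': 0.08517593933053966}
```

View pics/scene0.png

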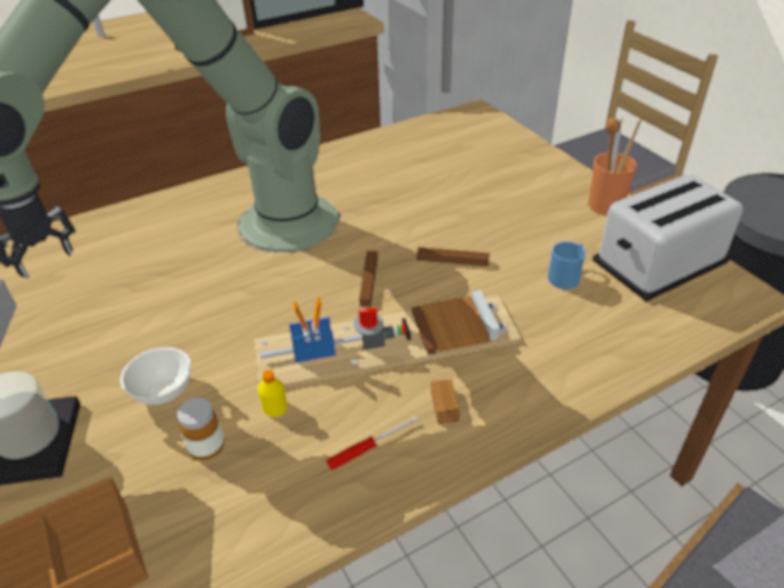

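View pics/top0.png

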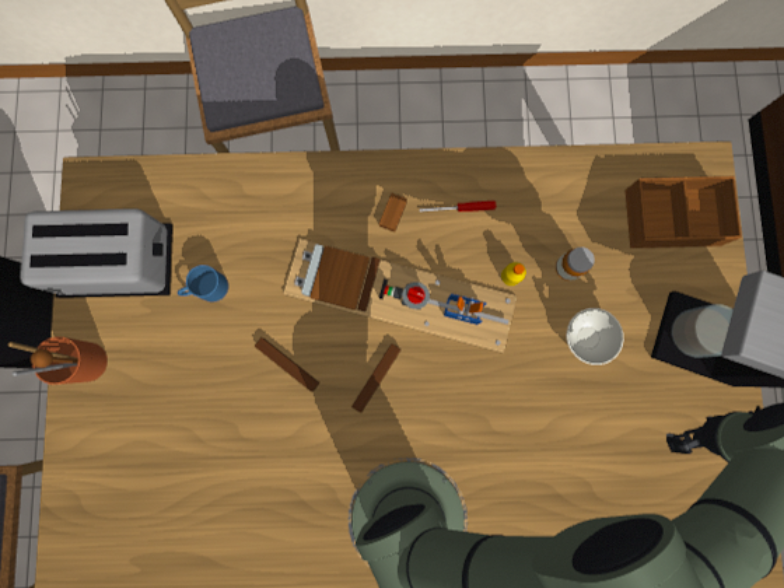

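The top view shows the clamp at (285–520, 235–350): levers at (467,308), knob at (415,295), the strip on the bed at about (372,285), and the fence at (312,265). There are three strip-like things, at (372,285), (286,362) and (376,376). The one on the bed between pad and board fits the description. I'll confirm it in a crop and by its size.

```bash
python3 - <<'E'
from h import *
z=load('top');im=z['im']
c=cv2.resize(im[165:300,175:375],None,fx=4,fy=4,interpolation=cv2.INTER_CUBIC); cv2.imwrite('pics/crop1.png',c)
P=cloud(z); hsv=cv2.cvtColor(im,cv2.COLOR_BGR2HSV)
h,s,v=[hsv[...,i].astype(int) for i in range(3)]
roi=np.zeros((420,560),bool); roi[165:260,200:375]=1
red=roi&((h<5)|(h>174))&(s>180)&(v>100)
org=roi&(h>6)&(h<16)&(s>190)&(v>140)
blue=roi&(h>100)&(h<125)&(s>150)
for n,m in (('red',red),('org',org),('blue',blue)):
    n_,lab,st,ce=cv2.connectedComponentsWithStats(m.astype('uint8'))
    for i in range(1,n_):
        if st[i,4]>5:
            q=P[lab==i]; print(n,ce[i].round(1),st[i,4],q.mean(0).round(4),q.max(0).round(4),q.min(0).round(4))
E
```

```text
red [275.1 206.7] 10 [0.5594 0.0414 0.0434] [0.5683 0.0455 0.0483] [0.5523 0.038  0.0358]
red [296.5 210.3] 104 [ 0.5373 -0.0312  0.0948] [ 0.5577 -0.0128  0.1172] [ 0.5191 -0.0509  0.076 ]
org [370.2 191.8] 32 [ 0.5929 -0.2818  0.1047] [ 0.6028 -0.2733  0.1116] [ 0.5836 -0.2915  0.0921]
org [328.8 216.4] 31 [ 0.5076 -0.1333  0.1457] [ 0.5197 -0.125   0.1682] [ 0.4977 -0.1454  0.1003]
org [343.1 219.3] 14 [ 0.4962 -0.1785  0.1517] [ 0.5056 -0.1729  0.1672] [ 0.4875 -0.1975  0.0233]
blue [323.4 212.4] 21 [ 0.5335 -0.1261  0.054 ] [ 0.5364 -0.1172  0.0904] [ 0.5307 -0.1348  0.0208]
blue [334.8 214.2] 16 [ 0.5235 -0.1625  0.0751] [ 0.53   -0.1488  0.0931] [ 0.5189 -0.1788  0.0311]
blue [324.  224.9] 45 [ 0.4888 -0.1256  0.0635] [ 0.5074 -0.1044  0.0962] [ 0.4801 -0.1526  0.017 ]
blue [338.8 228.7] 25 [ 0.474  -0.175   0.0674] [ 0.4782 -0.1596  0.0924] [ 0.4699 -0.1872  0.0159]
```

View pics/crop1.png

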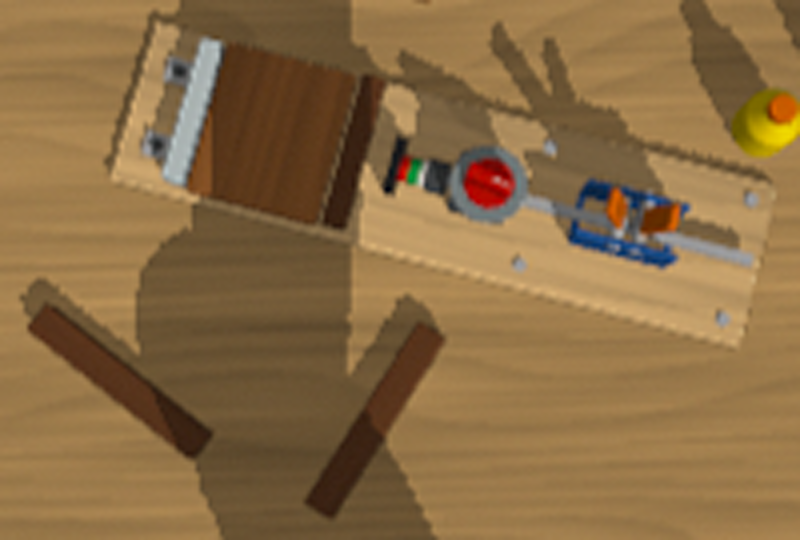

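The crop confirms the strip: it lies on the bed at crop (355,150), is about 155 px long, and is the shortest of the three (the loose ones run about 190–200 px). The knob is at (488,182) and the levers at (617,210) and (662,217).

Next I'll get the clamp axis direction and work out the approach.

```bash
cat >> h.py <<'E'
def go(pos,yaw_y,rows=False):
    """numbers for a tool-down target whose tool y has world heading yaw_y (deg); commanded pose ~ measured pose"""
    s=arm.state(); M=R.from_quat(s['orientation']).as_matrix()
    y=np.radians(yaw_y); Y=np.array([np.cos(y),np.sin(y),0]);Z=np.array([0,0,-1.]);T=np.stack([np.cross(Y,Z),Y,Z],1)
    d=M.T@(np.array(pos)-s['eef_pos'])/.25; r=R.from_matrix(M.T@T).as_rotvec()/(np.pi/2)
    print('turn',r.round(3),'shift',d.round(4),'t',s['t'])
E
python3 - <<'E'
from h import *
z=load('top')
f=lambda x,y:(175+x/4,165+y/4)
def at(x,y,h):
    u,v=f(x,y);a=world(z,u,v,1.);c=z['p'];k=(h-c[2])/(a[2]-c[2]);return c+k*(a-c)
for n,a,b in (('bed',(115,178),(738,345)),('bed2',(155,15),(775,180))):
    A,B=at(*a,.02),at(*b,.02);d=A-B;print(n,A.round(3),B.round(3),np.degrees(np.arctan2(d[1],d[0])))
for p in ((145,90),(440,235),(520,160),(700,290)): print('bedz',world(z,*f(*p)))
for n,p,h in (('knob',(488,182),.11),('l1',(617,205),.16),('l2',(662,217),.16),('pad',(397,165),.05),('strip',(355,150),.04)): print(n,at(*p,h).round(4))
c=arm.get_calibration('wrist');s=arm.state()
M=R.from_quat(s['orientation']).as_matrix();print('cam in tool',M.T@(np.array(c['xyz'])-s['eef_pos']),np.array(c['camera_matrix'])[0,0], (M.T@R.from_quat(c['attitude']).as_matrix()).round(2))
go([.50,-.08,.34],-16)
E
```

```text
bed [0.559 0.296 0.02 ] [ 0.397 -0.251  0.02 ] 73.53326557469347
bed2 [0.707 0.261 0.02 ] [ 0.543 -0.292  0.02 ] 73.39543027677679
bedz [0.63896972 0.26996802 0.01763397]
bedz [0.50141763 0.00782677 0.0153754 ]
bedz [ 0.55770816 -0.06172511  0.07626988]
bedz [ 0.44680038 -0.22087637  0.01541568]
knob [ 0.5345 -0.0322  0.11  ]
l1 [ 0.5062 -0.133   0.16  ]
l2 [ 0.4956 -0.1687  0.16  ]
pad [0.56   0.0442 0.05  ]
strip [0.5759 0.0811 0.04  ]
cam in tool [ 0.07142222  0.00072954 -0.1318599 ] 367.7159382416502 [[ 0.   -0.96 -0.29]
 [ 1.   -0.    0.  ]
 [-0.   -0.29  0.96]]
turn [-0.001 -0.    -0.594] shift [ 1.7603 -1.4974 -0.3915] t 0.1
```

```bash
python3 -m inch '[[0,0,-0.59,0.9,-0.75,-0.4,-1],[0,0,-0.59,0.9,-0.75,-0.4,-1],[0,0,-0.59,0.9,-0.75,-0.4,-1],[0,0,-0.59,0.9,-0.75,-0.4,-1],[0,0,-0.59,0.9,-0.75,-0.4,-1],[0,0,-0.59,0.9,-0.75,-0.4,-1],[0,0,-0.59,0.9,-0.75,-0.4,-1],[0,0,-0.59,0.9,-0.75,-0.4,-1]]'; python3 -c "
from h import *
go([.50,-.08,.34],-16.5)"
```

```text
t: 0.77
eef_pos: [0.3668, -0.3265, 0.344]
orientation: [0.797, 0.604, 0.001, 0.001]
contact_force: [-0.2, 0.3, 0.1]
width: 0.0852
gripper_force: 0.0
turn [ 0.001 -0.     0.009] shift [1.0933 0.2467 0.0167] t 0.7667
```

```bash
python3 -m inch '[[0,0,0,1,0.24,0,-1],[0,0,0,1,0.24,0,-1],[0,0,0,1,0.24,0,-1],[0,0,0,1,0.24,0,-1],[0,0,0,1,0.24,0,-1],[0,0,0,1,0.24,0,-1],[0,0,0,1,0.24,0,-1],[0,0,0,1,0.24,0,-1]]'; python3 - <<'E'
from h import *
im,d=snap('wrist'); cv2.imwrite('pics/w1.png',cv2.resize(im,(784,588)))
print(arm.state()['eef_pos'],arm.state()['orientation'])
E
```

```text
t: 1.43
eef_pos: [0.4932, -0.1047, 0.3419]
orientation: [0.799, 0.601, 0.0, -0.001]
contact_force: [0.0, -0.8, -0.1]
width: 0.0854
gripper_force: 0.0
[ 0.49247676 -0.10670448  0.34191074] [ 7.99836397e-01  6.00217947e-01 -1.35803969e-04 -3.69250088e-04]
```

View pics/w1.png

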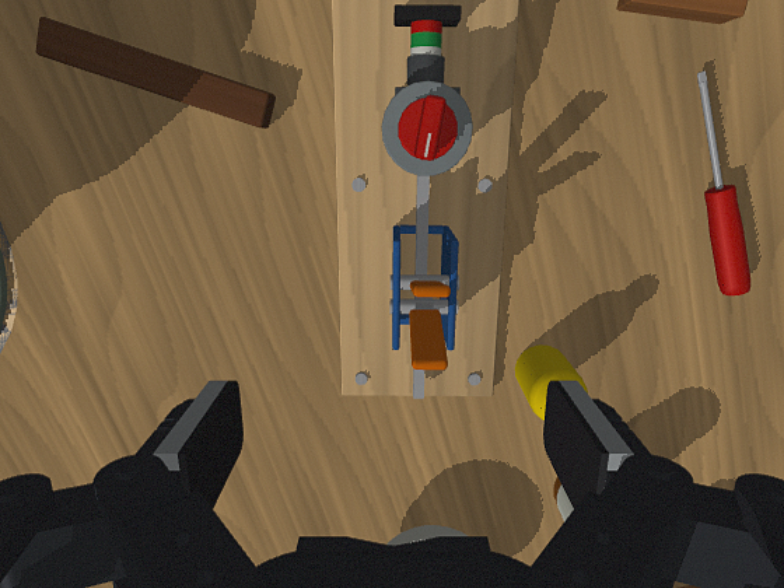

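The wrist view shows the knob disc at (427,128), with its bar leaning slightly clockwise, the levers at (430,288) and (428,340), and the pad at (427,15). I'll measure these from the wrist depth.

```bash
python3 - <<'E'
from h import *
z=load('wrist');im=z['im'];P=cloud(z);hsv=cv2.cvtColor(im,cv2.COLOR_BGR2HSV)
h,s,v=[hsv[...,i].astype(int) for i in range(3)]
roi=np.zeros((420,560),bool); roi[55:130,265:350]=1
m=roi&((h<5)|(h>174))&(s>120); q=P[m]; zt=np.percentile(q[:,2],97);print('red zmax',zt,len(q))
b=q[q[:,2]>zt-.004];r=cv2.minAreaRect((b[:,:2]*1000).astype('float32'));print('bar',len(b),r,'mean',b.mean(0))
e=b[:,:2]-b[:,:2].mean(0);w,V=np.linalg.eigh(e.T@e);print('bar dir deg',np.degrees(np.arctan2(V[1,1],V[0,1])))
# disc (grey) 
g=roi&(s<60)&(P[...,2]>.05); q=P[g]; zz=np.median(q[:,2]);qq=q[abs(q[:,2]-zz)<.004];print('disc z',zz,cv2.minEnclosingCircle((qq[:,:2]*1000).astype('float32')))
roi[:]=0;roi[190:270,270:340]=1
o=roi&(h>5)&(h<18)&(s>180)
n_,lab,st,ce=cv2.connectedComponentsWithStats(o.astype('uint8'))
for i in range(1,n_):
    if st[i,4]>20:
        q=P[lab==i];t=q[:,2]>np.percentile(q[:,2],95)-.006;print('lever',ce[i],st[i,4],'top',q[t].mean(0),q[t].max(0),q[t].min(0))
E
```

```text
red zmax 0.11319869877901445 1468
bar 629 ((537.975830078125, -36.09444046020508), (41.55721664428711, 28.85249900817871), 35.2028694152832) mean [ 0.53889253 -0.03476172  0.11696809]
bar dir deg 61.946127226447665
disc z 0.07412559421716969 ((539.30224609375, -35.79547882080078), 33.941707611083984)
lever [306.4676259  206.29136691] 278 top [ 0.51080609 -0.12895365  0.16579725] [ 0.52229262 -0.03628482  0.47387648] [ 0.49940022 -0.13638136  0.15763152]
lever [304.846 242.822] 1000 top [ 0.49691969 -0.17608839  0.16483242] [ 0.51268096 -0.03628482  0.47387648] [ 0.48539035 -0.18531181  0.15677627]
```

```bash
python3 - <<'E'
from h import *
im,d=snap('wrist')
z=load('wrist');P=cloud(z);hsv=cv2.cvtColor(im,cv2.COLOR_BGR2HSV)
print(arm.state()['eef_pos'],arm.state()['orientation'])
h,s,v=[hsv[...,i].astype(int) for i in range(3)]
ok=(d>.1)&(P[...,2]<.2)
roi=np.zeros((420,560),bool); roi[40:135,260:350]=1
m=ok&roi&((h<5)|(h>174))&(s>120); q=P[m]; print(np.histogram(q[:,2],bins=np.arange(.07,.13,.004)))
b=q[(q[:,2]>.106)&(q[:,2]<.12)];r=cv2.minAreaRect((b[:,:2]*1000).astype('float32'));print('bar',len(b),r,'mean',b.mean(0))
e=b[:,:2]-b[:,:2].mean(0);w,V=np.linalg.eigh(e.T@e);print('bar dir deg',np.degrees(np.arctan2(V[1,1],V[0,1])),w)
roi[:]=0;roi[180:280,270:340]=1
o=ok&roi&(h>5)&(h<18)&(s>180)
n_,lab,st,ce=cv2.connectedComponentsWithStats(o.astype('uint8'))
c=np.radians(73.5);X=np.array([np.cos(c),np.sin(c)]);Y=np.array([-X[1],X[0]])
for i in range(1,n_):
    if st[i,4]>20:
        q=P[lab==i];t=q[q[:,2]>np.percentile(q[:,2],97)-.005]
        print('lever',ce[i],st[i,4],'top',t.mean(0),'range x',np.percentile(t[:,:2]@X,[3,97]),'y',np.percentile(t[:,:2]@Y,[3,97]))
print('knob in xy',b[:,:2].mean(0)@X,b[:,:2].mean(0)@Y)
E
```

```text
[ 0.49203681 -0.10794377  0.34192385] [ 8.00425712e-01  5.99431823e-01 -3.32662937e-04 -2.42449430e-04]
(array([  5,   1, 346, 455,   7,   7,   8,   7,   7,  44, 592,   7,   0,
         0]), array([0.07 , 0.074, 0.078, 0.082, 0.086, 0.09 , 0.094, 0.098, 0.102,
       0.106, 0.11 , 0.114, 0.118, 0.122, 0.126]))
bar 643 ((539.0975952148438, -35.66539001464844), (41.562950134277344, 14.226726531982422), 63.970848083496094) mean [ 0.53921643 -0.03478928  0.11170745]
bar dir deg 63.93639588569607 [0.01084977 0.08823412]
lever [306.91696751 204.06137184] 277 top [ 0.51060772 -0.13057838  0.16173385] range x [0.01583005 0.02311839] y [-0.53718495 -0.51603512]
lever [305.24031778 240.66236346] 1007 top [ 0.49674613 -0.17825235  0.16150529] range x [-0.03428605 -0.0264802 ] y [-0.53720794 -0.51661996]
knob in xy 0.11978909658343956 -0.5268920473675183
```

Knob: bar 41.6 x 14.2 mm (given 42 x 14), centre (0.539, −0.036), top 0.112, so the grip height is 0.105. It starts at about 0.17 rad. The lever tops at 0.162 and the outer span of about 58 mm also agree, which puts lever_mid at (0.504, −0.155, 0.157). Moving to the knob.

```bash
python3 -c "
from h import *
go([.539,-.0357,.098],-26)"
```

```text
turn [-0.     0.     0.107] shift [0.3304 0.0997 0.9755] t 1.5333
```

```bash
python3 -m inch '[[0,0,0.107,0.33,0.1,0.3,-0.4],[0,0,0.107,0.33,0.1,0.5,-0.4],[0,0,0.107,0.33,0.1,0.7,-0.4],[0,0,0.107,0.33,0.1,0.8,-0.4],[0,0,0.107,0.33,0.1,0.8,-0.4],[0,0,0.107,0.33,0.1,0.8,-0.4],[0,0,0.107,0.33,0.1,0.8,-0.4],[0,0,0.107,0.33,0.1,0.8,-0.4]]' 20; python3 -c "
from h import *
go([.539,-.0357,.098],-26)"
```

```text
t: 2.2
eef_pos: [0.5389, -0.0366, 0.1422]
orientation: [0.848, 0.53, -0.001, -0.0]
contact_force: [1.1, -0.3, -0.2]
width: 0.06
gripper_force: 0.0
turn [-0.001  0.001 -0.   ] shift [ 0.0036 -0.0012  0.1766] t 2.2
```

```bash
python3 -m inch '[[0,0,0,0.003,0,0.1,-0.4],[0,0,0,0.003,0,0.175,-0.4],[0,0,0,0.003,0,0.175,-0.2],[0,0,0,0.003,0,0.175,0.3],[0,0,0,0.003,0,0.175,0.8],[0,0,0,0.003,0,0.175,1],[0,0,0,0.003,0,0.175,1],[0,0,0,0.003,0,0.175,1]]' 30
```

```text
t: 2.87
eef_pos: [0.5396, -0.0347, 0.1003]
orientation: [0.848, 0.53, 0.0, 0.0]
contact_force: [-10.3, 1.1, 19.6]
width: 0.0135
gripper_force: 31.2
```

```bash
python3 -m inch '[[0,0,0,0,0,-0.012,1],[0,0,0.06,0,0,-0.012,1],[0,0,0.12,0,0,-0.012,1],[0,0,0.19,0,0,-0.012,1],[0,0,0.26,0,0,-0.012,1],[0,0,0.33,0,0,-0.012,1],[0,0,0.4,0,0,-0.012,1],[0,0,0.45,0,0,-0.012,1]]' 40;  python3 -m inch '[[0,0,0.06,0,0,0,1],[0,0,0.12,0,0,0,1],[0,0,0.19,0,0,0,1],[0,0,0.26,0,0,0,1],[0,0,0.33,0,0,0,1],[0,0,0.4,0,0,0,1],[0,0,0.4,0,0,0,1],[0,0,0.4,0,0,0,1]]' 40;python3 -c "
from h import *
go([.539,-.0357,.098],-106.5)"
```

```text
t: 3.53
eef_pos: [0.5388, -0.0343, 0.1016]
orientation: [0.98, 0.201, -0.001, -0.001]
contact_force: [-2.5, 3.2, -15.6]
width: 0.0135
gripper_force: 44.3
t: 4.2
eef_pos: [0.5387, -0.0336, 0.1016]
orientation: [0.994, -0.109, -0.001, -0.001]
contact_force: [-3.2, 6.5, -15.0]
width: 0.0129
gripper_force: 44.5
turn [-0.     0.002  0.045] shift [0.003  0.0078 0.0143] t 4.2
```

```bash
python3 -m inch '[[0,0,0,0,0,0,-0.3],[0,0,0,0,0,0,-0.5],[0,0,0,0,0,0,-0.5],[0,0,0,0,0,-0.15,-1],[0,0,0,0,0,-0.3,-1],[0,0,0,0,0,-0.45,-1],[0,0,0.045,0,0,-0.5,-1],[0,0,0.045,0,0,-0.5,-1]]' 20; python3 - <<'E'
from h import *
im,d=snap('wrist'); cv2.imwrite('pics/w2.png',cv2.resize(im,(784,588)))
s=arm.state();print(s['eef_pos'],s['q'])
go([.5036,-.1549,.20],-106.5)
E
```

```text
t: 4.87
eef_pos: [0.5415, -0.0351, 0.2307]
orientation: [0.989, -0.146, 0.003, -0.001]
contact_force: [0.5, 0.5, -0.1]
width: 0.0855
gripper_force: 0.0
[ 0.54064417 -0.03501622  0.22865075] [-0.02227083  0.40366347 -0.02977092  1.83807827  0.01508172  0.8960725
 -1.91914275]
turn [-0.001 -0.002 -0.001] shift [-0.0056  0.502   0.114 ] t 4.9167
```

View pics/w2.png

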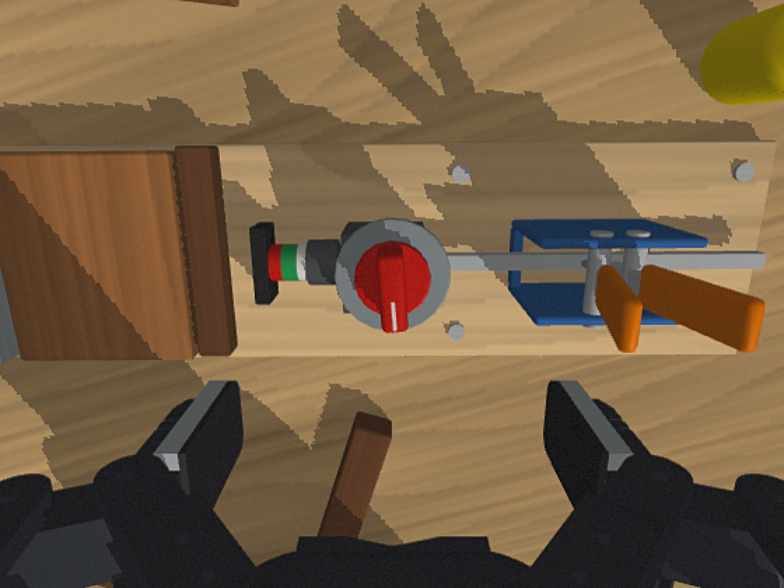

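The knob now lies across the clamp (about 1.5 rad). The pad is at (263,263), the strip at (205,250), and the levers are clear at (620,310) and (705,310). I'll measure the gaps along the clamp axis from this same picture, then go to the levers.

```bash
cat >> h.py <<'E'
def prof(name='wrist'):
    z=load(name);P=cloud(z);c=np.radians(73.5);X=np.array([np.cos(c),np.sin(c)]);Y=np.array([-X[1],X[0]])
    L=np.array([.5036,-.1549]);x=(P[...,:2]-L)@X*1000;y=(P[...,:2]-L)@Y*1000;h=P[...,2]*1000
    return x,y,h,z['im']
E
python3 - <<'E'
from h import *
x,y,h,im=prof()
ok=h>0
hsv=cv2.cvtColor(im,cv2.COLOR_BGR2HSV)
for nm,yy in (('plunger',(-3,3)),('pad side',(-20,-14)),('pad side+',(14,20)),('strip y-',(-55,-35)),('strip y+',(35,55))):
    m=ok&(y>yy[0])&(y<yy[1])&(x>125)&(x<300)&(h>10)
    print(nm)
    for a in range(140,262,3):
        k=m&(x>=a)&(x<a+3)
        if k.sum()>3: print((a,int(k.sum()),round(float(np.median(h[k])),1),np.median(im[k],0).astype(int).tolist()),end=' ')
    print()
E
```

```text
plunger
(140, 29, 82.1, [19, 21, 114]) (143, 30, 81.9, [17, 20, 114]) (146, 22, 73.9, [86, 85, 79]) (149, 25, 73.9, [123, 122, 117]) (152, 25, 73.8, [121, 121, 115]) (155, 26, 74.0, [121, 121, 114]) (158, 6, 47.7, [52, 51, 51]) (161, 20, 47.9, [50, 50, 49]) (164, 492, 251.8, [34, 32, 33]) (167, 99, 250.9, [35, 33, 34]) (170, 25, 47.7, [71, 70, 68]) (173, 86, 284.4, [38, 36, 35]) (176, 289, 285.1, [54, 50, 49]) (179, 303, 286.2, [54, 51, 48]) (182, 323, 287.3, [54, 49, 48]) (185, 296, 288.4, [53, 49, 46]) (188, 269, 289.3, [52, 47, 45]) (191, 115, 289.8, [37, 35, 33]) (194, 22, 44.7, [45, 85, 103]) (197, 25, 44.8, [22, 27, 166]) (200, 22, 44.7, [23, 27, 172]) (203, 28, 45.8, [38, 36, 38]) (206, 20, 46.1, [36, 36, 37]) (209, 21, 46.2, [37, 36, 38]) (212, 9, 45.9, [32, 36, 36]) (221, 13, 15.1, [80, 110, 129]) (224, 21, 15.2, [77, 105, 127]) (227, 19, 14.8, [77, 104, 125]) (230, 20, 14.8, [75, 103, 123]) (233, 19, 14.9, [75, 103, 122]) (236, 64, 29.1, [34, 49, 71]) (239, 19, 34.9, [39, 60, 90]) (242, 19, 34.8, [38, 57, 87]) (245, 22, 34.7, [38, 57, 87]) (248, 19, 34.8, [36, 57, 87]) (251
[... 4278 characters left out ...]
 (197, 59, 14.9, [113, 158, 190]) (200, 58, 15.0, [113, 158, 190]) (203, 55, 15.1, [114, 158, 189]) (206, 56, 14.8, [113, 159, 190]) (209, 54, 15.2, [113, 158, 189]) (212, 60, 14.9, [113, 157, 189]) (215, 53, 15.1, [113, 157, 189]) (218, 62, 14.9, [113, 157, 188]) (221, 52, 15.1, [113, 158, 189]) (224, 60, 14.9, [113, 157, 188]) (227, 57, 14.8, [114, 159, 190]) (230, 55, 14.8, [114, 159, 189]) (233, 61, 14.9, [115, 159, 191]) (236, 196, 28.4, [34, 49, 72]) (239, 60, 34.7, [39, 58, 90]) (242, 64, 34.8, [39, 58, 89]) (245, 64, 34.8, [38, 56, 85]) (248, 64, 34.7, [38, 57, 86]) (251, 63, 35.0, [37, 56, 85]) (254, 62, 34.7, [37, 56, 84]) (257, 14, 34.2, [29, 43, 64]) (260, 72, 27.9, [32, 47, 66])
```

```bash
python3 -m inch '[[0,0,0,-0.005,0.15,0,-1],[0,0,0,-0.005,0.3,0,-1],[0,0,0,-0.005,0.45,0,-1],[0,0,0,-0.005,0.502,0.05,-1],[0,0,0,-0.005,0.502,0.11,-1],[0,0,0,-0.005,0.502,0.11,-1],[0,0,0,-0.005,0.502,0.11,-1],[0,0,0,-0.005,0.502,0.11,-1]]' 20; python3 -c "
from h import *
go([.5036,-.1549,.146],-106.5)"
```

```text
t: 5.58
eef_pos: [0.5031, -0.1542, 0.1992]
orientation: [0.99, -0.143, -0.0, -0.0]
contact_force: [0.7, 0.2, -0.0]
width: 0.0853
gripper_force: 0.0
turn [-0.     0.     0.001] shift [0.0027 0.0022 0.2129] t 5.5833
```

Pad face at x≈213.5 and strip near face at ≈237, a gap of about 23.5 mm. With the strip-to-board gap (about 4–5 mm) and about 11 mm of plunger, the rod needs roughly 39 mm of travel. Descending and doing the first stroke.

```bash
python3 -m inch '[[0,0,0,0.003,0.002,0.1,-1],[0,0,0,0.003,0.002,0.2,-1],[0,0,0,0.003,0.002,0.21,-1],[0,0,0,0.003,0.002,0.21,-0.4],[0,0,0,0.003,0.002,0.21,0],[0,0,0,0.003,0.002,0.21,0.3],[0,0,0,0.003,0.002,0.21,0.52],[0,0,0,0.003,0.002,0.21,0.52]]' 25; python3 -m inch '[[0,0,0,0,0,0,0.52],[0,0,0,0,0,0,0.52],[0,0,0,0,0,0,0.52]]';python3 -m inch '[[0,0,0,0,0,0,-0.2],[0,0,0,0,0,0,-0.5],[0,0,0,0,0,0,-0.6],[0,0,0,0,0,0,-0.6],[0,0,0,0,0,0,-0.6],[0,0,0,0,0,0,-0.6]]'
```

```text
t: 6.25
eef_pos: [0.5055, -0.1542, 0.1489]
orientation: [0.99, -0.143, 0.002, -0.001]
contact_force: [3.2, 9.6, 9.1]
width: 0.0257
gripper_force: 6.4
t: 6.5
eef_pos: [0.5054, -0.1542, 0.1488]
orientation: [0.99, -0.143, 0.002, -0.001]
contact_force: [2.5, 8.0, 7.8]
width: 0.0207
gripper_force: 6.6
t: 7.0
eef_pos: [0.5034, -0.1559, 0.1467]
orientation: [0.99, -0.144, 0.0, 0.0]
contact_force: [0.8, 0.5, 0.1]
width: 0.0684
gripper_force: 0.0
```

```bash
python3 - <<'E'
from h import *
x,y,h,im=prof() if not snap('wrist') is None else 0
cv2.imwrite('pics/w3.png',cv2.resize(im,(784,588)))
E
```

```text
(no output)
```

View pics/w3.png

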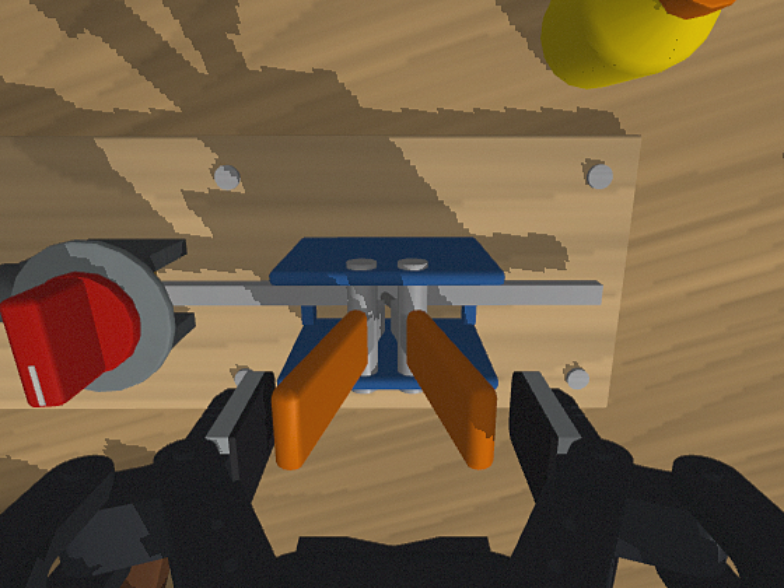

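The levers sit centred between the fingers, and the rod's tail end is visible at (602,293), so it can serve as a travel gauge. I'll compare it with its position in the earlier picture (about (765,260) there).

```bash
cat >> h.py <<'E'
def tail():
    x,y,h,im=prof(); s=cv2.cvtColor(im,cv2.COLOR_BGR2HSV)[...,1]
    m=(abs(y)<4)&(h>25)&(h<70)&(x<-40)&(x>-140)&(s<60)
    e=np.sort(x[m]); return m.sum(), np.percentile(e,[0,1,3]).round(2), float(np.median(h[m]).round(1))
E
python3 - <<'E'
from h import *
print(tail())
E
python3 -m inch '[[0,0,0,0,0,0,-0.2],[0,0,0,0,0,0,0],[0,0,0,0,0,0,0.3],[0,0,0,0,0,0,0.53],[0,0,0,0,0,0,0.53],[0,0,0,0,0,0,0.53],[0,0,0,0,0,0,0.53],[0,0,0,0,0,0,0.53]]'; python3 -m inch '[[0,0,0,0,0,0,0.53],[0,0,0,0,0,0,-0.2],[0,0,0,0,0,0,-0.5],[0,0,0,0,0,0,-0.6],[0,0,0,0,0,0,-0.6],[0,0,0,0,0,0,-0.6],[0,0,0,0,0,0,-0.6]]'; python3 - <<'E'
from h import *
snap('wrist');print(tail())
E
```

```text
(np.int64(1053), array([-104.73, -103.94, -102.73]), 38.3)
t: 7.72
eef_pos: [0.5047, -0.154, 0.1472]
orientation: [0.99, -0.143, 0.001, -0.001]
contact_force: [4.2, 10.4, 9.6]
width: 0.0206
gripper_force: 8.3
t: 8.3
eef_pos: [0.5033, -0.1559, 0.1466]
orientation: [0.99, -0.144, -0.0, 0.0]
contact_force: [0.8, -0.6, -0.1]
width: 0.0685
gripper_force: 0.0
(np.int64(877), array([-93.58, -92.69, -91.88]), 38.3)
```

About 10.5–11 mm per stroke. After the third stroke the rod is at about 31 mm, with the pad just past contact, so that is safe. Then I'll lift and look at the plunger.

```bash
python3 -m inch '[[0,0,0,0,0,0,-0.2],[0,0,0,0,0,0,0],[0,0,0,0,0,0,0.3],[0,0,0,0,0,0,0.53],[0,0,0,0,0,0,0.53],[0,0,0,0,0,0,0.53],[0,0,0,0,0,0,0.53],[0,0,0,0,0,0,0.53]]'; python3 -m inch '[[0,0,0,0,0,0,0.53],[0,0,0,0,0,0,-0.2],[0,0,0,0,0,0,-0.6],[0,0,0,0,0,0,-1],[0,0,0,0,0,0,-1],[0,0,0,0,0,0,-1]]';  python3 - <<'E'
from h import *
snap('wrist');print(tail())
E
python3 -m inch '[[0,0,0,0,0,-0.15,-1],[0,0,0,0,-0.15,-0.3,-1],[0,0,0,0,-0.3,-0.4,-1],[0,0,0,0,-0.45,-0.4,-1],[0,0,0,0,-0.5,-0.4,-1],[0,0,0,0,-0.5,-0.4,-1],[0,0,0,0,-0.5,-0.4,-1]]'; python3 - <<'E'
from h import *
im,d=snap('wrist');c=im[130:270,0:270];cv2.imwrite('pics/w4.png',cv2.resize(c,None,fx=2.9,fy=2.9,interpolation=cv2.INTER_CUBIC))
x,y,h,im=prof();hsv=cv2.cvtColor(im,cv2.COLOR_BGR2HSV)
m=(abs(y)<4)&(h>38)&(h<52)&(x>150)&(x<260)
for a in range(160,256,1):
    k=m&(x>=a)&(x<a+1)
    if k.sum()>1: print(a,int(k.sum()),round(float(np.median(h[k])),1),np.median(im[k],0).astype(int).tolist(),end=' | ')
E
```

```text
t: 9.02
eef_pos: [0.5048, -0.154, 0.1473]
orientation: [0.99, -0.143, 0.001, -0.001]
contact_force: [2.8, 9.9, 9.5]
width: 0.0201
gripper_force: 8.2
t: 9.52
eef_pos: [0.5033, -0.1559, 0.1465]
orientation: [0.99, -0.144, -0.0, 0.0]
contact_force: [0.3, -1.1, 0.3]
width: 0.0791
gripper_force: 0.0
(np.int64(694), array([-82.79, -82.24, -81.24]), 38.3)
t: 10.15
eef_pos: [0.5391, -0.0348, 0.2467]
orientation: [0.99, -0.143, 0.0, 0.0]
contact_force: [-0.1, -0.1, 0.0]
width: 0.0856
gripper_force: 0.0
161 3 39.0 [92, 92, 92] | 162 6 38.4 [106, 104, 105] | 163 5 38.3 [106, 104, 105] | 164 7 38.4 [105, 104, 104] | 165 5 38.6 [104, 104, 105] | 166 9 38.2 [106, 105, 104] | 167 2 38.3 [104, 102, 100] | 168 7 38.6 [103, 104, 103] | 169 4 38.6 [104, 103, 101] | 171 3 38.3 [104, 105, 105] | 172 4 38.7 [127, 127, 126] | 173 6 38.5 [129, 129, 128] | 174 5 38.4 [152, 153, 151] | 175 4 39.0 [125, 124, 126] | 176 4 38.4 [155, 154, 154] | 177 6 38.2 [157, 155, 155] | 178 4 38.3 [156, 154, 154] | 179 4 38.6 [155, 153, 153] | 180 7 38.3 [154, 154, 152] | 181 4 38.4 [153, 153, 153] | 182 4 38.6 [154, 154, 15
[... 844 characters left out ...]
5 10 44.6 [62, 127, 35] | 216 7 45.0 [64, 127, 36] | 217 12 44.7 [62, 125, 34] | 218 6 44.5 [62, 128, 38] | 219 10 44.4 [63, 128, 32] | 220 9 44.3 [60, 126, 33] | 221 11 44.7 [65, 134, 26] | 222 7 44.2 [58, 108, 60] | 223 9 44.8 [20, 24, 174] | 224 9 44.4 [19, 22, 168] | 225 9 44.6 [18, 24, 162] | 226 8 44.9 [18, 23, 163] | 227 8 44.8 [20, 27, 166] | 228 10 44.6 [23, 27, 162] | 229 7 44.7 [17, 27, 171] | 230 11 44.0 [22, 26, 163] | 231 13 45.6 [39, 38, 35] | 232 10 46.0 [36, 36, 36] | 233 8 46.1 [35, 35, 36] | 234 13 46.0 [36, 38, 37] | 235 7 46.3 [34, 33, 35] | 236 9 45.9 [39, 37, 39] | 237 10 46.1 [38, 36, 39] | 238 10 46.0 [35, 35, 35] | 239 7 45.7 [39, 36, 34] | 240 5 45.2 [32, 33, 34] |
```

View pics/w4.png

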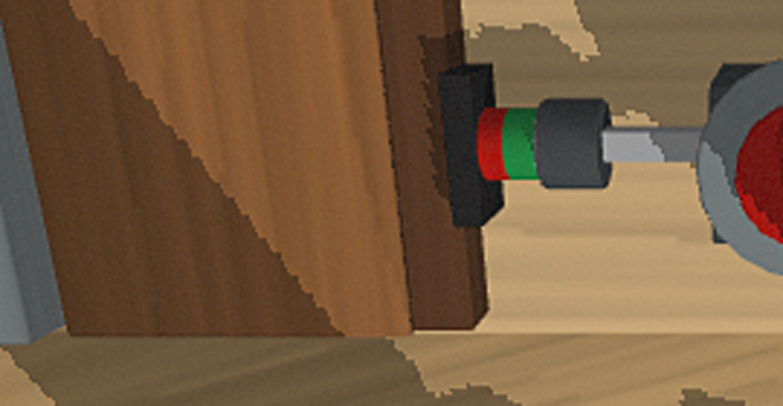

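The crop shows the white band inside the cup, green from (502,145) to (538,145), and red next to the pad; the strip is against the board. The visible stem is about 18.5 mm, so the plunger is at about 5.5 mm. It needs about 5–6 mm more, which is a partial stroke held at about 35 mm opening.

```bash
python3 -m inch '[[0,0,0,0,0.15,0,-1],[0,0,0,0,0.3,0,-1],[0,0,0,0,0.45,0,-1],[0,0,0,0,0.5,0.1,-1],[0,0,0,0,0.5,0.25,-1],[0,0,0,0,0.5,0.4,-1],[0,0,0,0,0.5,0.4,-1],[0,0,0,0,0.5,0.4,-1]]'; python3 -m inch '[[0,0,0,0,0,0,-0.6],[0,0,0,0,0,0,-0.4],[0,0,0,0,0,0,-0.2],[0,0,0,0,0,0,0],[0,0,0,0,0,0,0.15],[0,0,0,0,0,0,0.15],[0,0,0,0,0,0,0.15],[0,0,0,0,0,0,0.15]]' 25; python3 - <<'E'
from h import *
snap('wrist');print(tail(),arm.state()['width'],arm.state()['gripper_force'])
E
```

```text
t: 10.87
eef_pos: [0.5022, -0.1564, 0.146]
orientation: [0.99, -0.144, -0.002, 0.0]
contact_force: [0.8, 0.1, 0.8]
width: 0.0854
gripper_force: 0.0
t: 11.53
eef_pos: [0.5056, -0.1542, 0.1491]
orientation: [0.99, -0.143, 0.003, -0.001]
contact_force: [3.3, 9.6, 9.4]
width: 0.0362
gripper_force: 6.2
(np.int64(584), array([-77.01, -76.22, -75.43]), 38.2) 0.03661173851494647 6.2409493945597205
```

The rod advanced about 6 mm, so the plunger should be at about 10–11 mm. Checking with the scene camera while still holding.

```bash
python3 - <<'E'
from h import *
im,d=snap('scene');c=im[205:265,240:380];cv2.imwrite('pics/s2.png',cv2.resize(c,None,fx=5.5,fy=5.5,interpolation=cv2.INTER_CUBIC))
print(arm.state()['width'],arm.state()['gripper_force'])
E
```

```text
0.036229940169950535 6.240445970470319
```

View pics/s2.png

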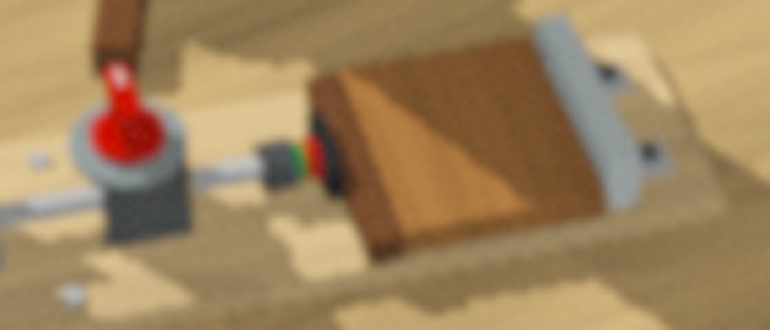

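The crop shows the cup edge at (293,165) with a thin green ring at (298,160) before the red. The strip lies against the board and the board against the fence. About half the green is left and the levers are held at 6 N, so I'm handing in.

```bash
python3 -c "
from cell import arm
print(arm.finish_job())"
```

```text
the job is handed in; nothing more can be done
None
```

I handed the job in with the lock knob at about 1.5 rad, the plunger pressed in an estimated 10–11 mm (cup edge in the green), the strip against the board and fence, and the levers still gripped at about 6 N; the hand-in returned no verdict.

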